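# Wind up the vessel stage

## Robot

A 6-joint arm with a two-finger parallel gripper is mounted at the origin on the work surface. World frame = base frame: x ahead of the robot, y to its left, z up, the work surface at z = 0. Lengths are in m, angles in degrees, forces in N, time in s.
With the tool pointing down it reaches from about 0.35 to 0.875 m from the base axis. Payload 4.2 kg.
Tool frame: the origin (TCP) lies at the very end of the fingers, on their centre line; the grasp point (between the pads) lies robot.tcp_to_grasp behind it (robot.tcp_to_grasp is the distance from the TCP to the grasp point, in m); z points along the fingers, x is the direction in which the jaws open and shut, and the axes are right-handed (so a half turn about z gives the same grasp; the last joint's range is limited). The gripper opens to 87 mm and grips with 3 to 60 N. Pads are 19 mm wide; open, the fingers measure 117 mm over their backs; the gripper's body (75 mm by 190 mm) begins 51 mm behind the grasp point.
Start: joints at [-55.6, 22.042, 0.453, 0, -68.411, -14.817], TCP at [0.21, -0.589, 0.223] pointing down, gripper open.
Joint ranges: [-179.83, 179.83], [-69.29, 118.12], [-61.27, 80.66], [-181.25, 117.63], [-171.15, -9.14], [-177.46, 177.46]. Speed limits (degrees/s): [159.86, 159.86, 180, 180, 180, 180].

## Interface

Orientations are given as a 3x3 rotation matrix whose columns are the frame's x, y, z axes.
In Python, from bench import robot gives the robot as it stands.
- The arm moves only by the tool apply_moves, never from a script. Its argument "targets" is a list of rows, each an object with "gripper": the finger opening in cm, from 0 to 8.7; "translation": the shift along the tool's x, y, z in cm, a list of three; "rotation": the turn, a rotation vector about the tool's x, y, z in degrees, a list of three. A call has 1 to 10 rows; each row is the pose to reach, as a shift and turn from the pose measured when the call began, along the tool's axes at that moment; what a row does not reach only later rows make up. A row lasts 1/12 s, in which the tool goes at most 41.7 mm and 7.16 degrees, less where a joint would pass 70% of its speed; a pose out of reach is approached as far as the arm can. A call with a gripper value outside its range is refused whole. The fingers move at their own pace and stop on an object; "force" is the grip in N (left out, the last holds). Time passes only in rows, so rows that repeat a pose let the fingers close. It gives the time, the measured TCP pose, the force and the opening at its end, in the units of the state.
- robot.read_state(): the state, without advancing time (a new reading comes with each control period).
- robot.camera(name): name is "side" or "top" or "wrist"; returns a dict with "color" (420x560x3 uint8, red, green, blue), "range_z" (420x560 float32, m along the optical axis (not along the pixel's ray), 0 where there is no reading), "vertical_fov" (degrees; the focal length in pixels is half the picture's height over the tangent of half this angle, whatever the lens; pixels are square), "cx", "cy" (the principal point, pixels), "camera_from_world" (4x4, takes a point from world to camera coordinates). Camera axes: x right, y up, looking along -z (the intrinsics and any distortion apply to the point x, -y, -z); pixel columns grow to the right and rows downward; lengths in m; the calibration is good to about 2 mm. The wrist camera is an equidistant fisheye: a pixel r from the principal point sees the ray r / f radians off the axis. A picture is of the moment at which its call begins.
- robot.job_done(): hands the job in, once; it reports no verdict.
The state is a dict: "time_s": time; "joint_pos": joint angles; "dq": joint speeds; "joint_efforts": joint torques, N m; "position": TCP position; "ee_rot": TCP orientation; "contact_force": force on the tool from outside, world axes, zero at the start; "wrist_torque": the same for the moment, N m; "width": finger opening in m.
Only numpy, scipy, OpenCV 4.12 (cv2) and the standard library are available. Lean on these libraries where they do the work, as an engineer would, in place of code of your own. Each camera call takes 0.05 s, during which the arm holds its last target.

## Task

Two small elevating stages stand on the bench. Take the red knob of the crank on the stage that carries the open clear vessel and wind it three full turns clockwise, seen from above, to raise the vessel, keeping the loose crank seated on its square shaft. Let go of it there, and leave the stage with the amber jar unturned.

Things in the scene. Friction and masses are not known exactly. Their poses are not given: they have to be found in the camera images.
- vessel_knob_mid (a point): Centre of the red crank knob, 142.5 mm above the table, on the stage with the open clear vessel. Upright cylinder, 25 mm in diameter, 45 mm high; it spins freely on the crank, so a gripper can hold it firmly at a fixed yaw while carrying it round. Arm top 28.5 mm below. The steel crank (280 g) is loose on the shaft, socket 24 mm deep, 5 degrees of play. z up; x, y mean nothing.
- vessel_shaft_end (a point): Centre of the top of the upright 16 mm square steel shaft of that stage, 118 mm above the table: the axis the crank turns about, with the knob at a radius of 55 mm. Fixed to the stand, does not turn: z up, x towards the vessel (centre 200 mm away, 120 mm wide, rim 155 mm above the table, rising 10 mm a turn). The knob starts on the -y side.
- vessel_shaft (a joint): Turn of that shaft in rad, 0 at the start, growing clockwise seen from above; three turns read 18.85. Each turn raises the vessel 10 mm. It stays where it is left; turning takes about 2 N at the knob.
- jar_shaft (a joint): Turn of the shaft of the other stage, with the closed amber jar (white lid) and the same crank and red knob; 0 at the start, same sense.
Things that resemble listed ones, but are neither listed nor needed, are in the scene too. What is shaped like the part that bears vessel_knob_mid but brown or purple is not meant.

How it is judged:
By the outcome, as a careful person would: the job done as asked, in the order asked, and still so for the second after the job is handed in, with the robot touching nothing.
It also fails if it takes over 61 s, if anything falls off the work surface, if the arm or the gripper's body presses on something with over 40 N, if the wrist force passes 120 N, or if a joint passes its speed limit or range.

## Working session

There is one attempt and no reset: what is moved stays moved. The work goes in short steps, Python scripts to look and compute and a tool call to move; the robot and the scene stay as the last step left them, time stands still between calls to the robot, and variables do not carry over. Pictures are saved under pics/ and viewed, and the job is handed in when it is done.

Besides the shell and the picture viewer there is one more tool, called after ">>>" in YAML: its name, and indented under it one key for each argument. apply_moves: Moves the arm, as the interface text tells. Its arguments: {"type":"object","properties":{"targets":{"type":"array"},"force":{"type":"number"}},"required":["targets"]}

```bash
mkdir -p pics; cat > h.py <<'E'
import numpy as np, cv2
from bench import robot
def save(n,name):
    c=robot.camera(n); cv2.imwrite(f'pics/{name}.png',cv2.cvtColor(c['color'],cv2.COLOR_RGB2BGR)); np.savez(f'pics/{name}.npz',**c); return c
def pt(c,u,v,z=None,d=None):
    H=c['color'].shape[0]; f=H/2/np.tan(np.radians(float(c['vertical_fov']))/2)
    x=(u-float(c['cx']))/f; y=(v-float(c['cy']))/f
    r=np.array([x,-y,-1.]); T=np.linalg.inv(c['camera_from_world'])
    o=T[:3,3]; w=T[:3,:3]@r
    if z is not None: return o+w*(z-o[2])/w[2]
    if d is None: d=float(c['range_z'][int(v),int(u)])
    return o+w*d
E
python3 - <<'E'
from h import *
s=robot.read_state()
print(s, robot.tcp_to_grasp)
for n in ['top','side','wrist']:
    c=save(n,n+'0'); print(n,c['vertical_fov'],c['cx'],c['cy'],c['camera_from_world'])
E
```

```text
{'time_s': 0.0, 'joint_pos': array([-5.56012411e+01,  2.20904836e+01,  3.80430378e-01, -2.97357728e-02,
       -6.84111553e+01, -1.48185104e+01]), 'dq': array([ 0.02785678,  0.02850501,  0.01182853,  0.00644936, -0.05316977,
       -0.02716053]), 'joint_efforts': array([-2.35949884e-06, -3.90667748e+01,  1.87410718e+01,  4.21991050e+00,
        1.10174494e-02, -2.12602786e-04]), 'position': array([ 0.20929506, -0.58827744,  0.22146504]), 'ee_rot': array([[-3.34945530e-01,  9.42237155e-01, -7.96927192e-04],
       [ 9.42234997e-01,  3.34946469e-01,  2.01813629e-03],
       [ 2.16849094e-03, -7.49269622e-05, -9.99997646e-01]]), 'contact_force': array([-0.8139748 , -0.36501524, -0.55796993]), 'wrist_torque': array([0.04881378, 0.00413589, 0.0136672 ]), 'width': 0.08712337844683637} 0.0187
top 53.499875939978175 280.2480865184773 209.1173224887697 [[-0.0072335  -0.99984287 -0.01618362 -0.02676767]
 [ 0.99180767 -0.00923758  0.12740572 -0.46422234]
 [-0.1275352  -0.01512945  0.99171865 -0.79088168]
 [ 0.          0.          0.          1.        ]]
side 53.06452991413925 277.56309571039475 208.0673179742755 [[-0.77983003 -0.62576208 -0.01693924  0.35598239]
 [ 0.28998347 -0.38509661  0.87613366 -0.2453617 ]
 [-0.55477447  0.67832324  0.48177056 -0.644361  ]
 [ 0.          0.          0.          1.        ]]
wrist 65.70646984690485 281.3103602827149 204.86416064540356 [[-0.33580646  0.94192939  0.001744    0.62404319]
 [-0.89924257 -0.32003603 -0.29822767  0.03506896]
 [-0.28035127 -0.10171506  0.95449317 -0.39113698]
 [ 0.          0.          0.          1.        ]]
```

View pics/top0.png

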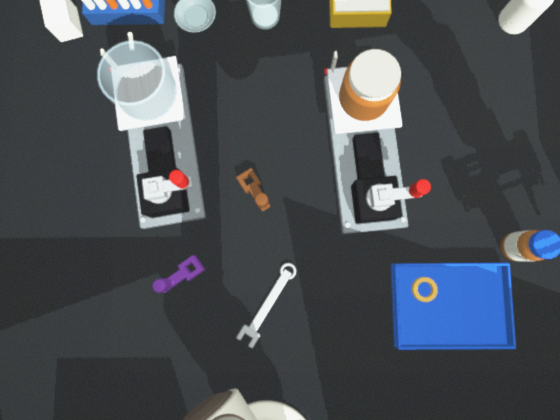

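View pics/side0.png

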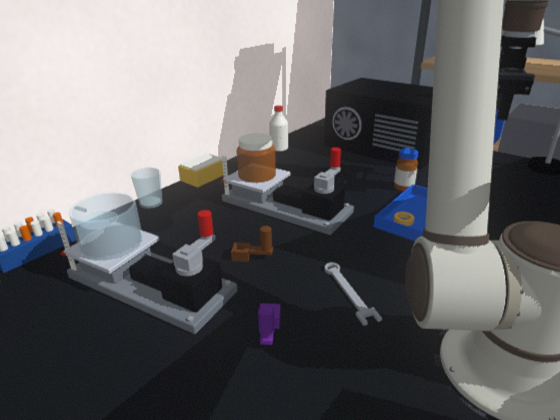

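View pics/wrist0.png

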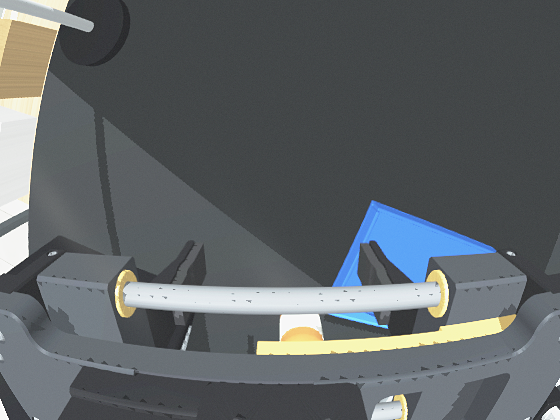

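Candidates: red knob at top (178,179), on the stage with the open clear vessel (138,78); red knob (421,187), on the amber jar stage; brown crank (254,190) and purple crank (180,275), both decoys. I choose (178,179) and check it in a close crop.

```bash
python3 - <<'E'
from h import *
t=cv2.imread('pics/top0.png');s=cv2.imread('pics/side0.png')
a=cv2.resize(t[140:230,120:220],None,fx=4,fy=4,interpolation=cv2.INTER_CUBIC)
b=cv2.resize(s[200:320,150:250],None,fx=3.0,fy=3.0,interpolation=cv2.INTER_CUBIC)
cv2.imwrite('pics/crop1.png',np.hstack([a,b]))
for n in ['top','side']:
    c=dict(np.load(f'pics/{n}0.npz')); im=c['color'].astype(int)
    m=((im[...,0]>110)&(im[...,1]<60)&(im[...,2]<60)).astype(np.uint8)
    k,l,st,ce=cv2.connectedComponentsWithStats(m)
    for i in range(1,k):
        if st[i,4]>40:
            P=np.array([pt(c,u,v) for v,u in np.argwhere(l==i) if c['range_z'][v,u]>0])
            print(n,st[i],ce[i],np.median(P,0),P.min(0),P.max(0))
c=dict(np.load('pics/top0.npz'))
for u,v in [(157,190),(152,188),(380,195)]: print(pt(c,u,v))
E
```

```text
top [178 175  10  12  57] [183.54385965 181.66666667] [0.49636368 0.13024046 0.15129074] [0.49029705 0.1282451  0.13251624] [0.50600666 0.13928402 0.16450411]
top [410 180  11  17 103] [414.5631068  189.30097087] [ 0.47929179 -0.25794276  0.14745158] [ 0.47023895 -0.31500292 -0.00162726] [ 0.52540731 -0.25540655  0.16546419]
side [331 147  10  20 126] [336.4047619 155.8968254] [ 0.47982977 -0.26090247  0.14915666] [ 0.47426615 -0.64206892 -0.0015534 ] [ 0.72972756 -0.25356208  0.16706922]
side [198 210  15  27 286] [205.86713287 222.1958042 ] [0.49881385 0.14651132 0.14925309] [ 0.49386758 -0.06524953 -0.00124102] [0.7578927  0.15498675 0.16621459]
[0.48886758 0.18650738 0.11776416]
[0.49253968 0.19550313 0.11787928]
[ 0.476132   -0.20751989  0.11691016]
```

View pics/crop1.png

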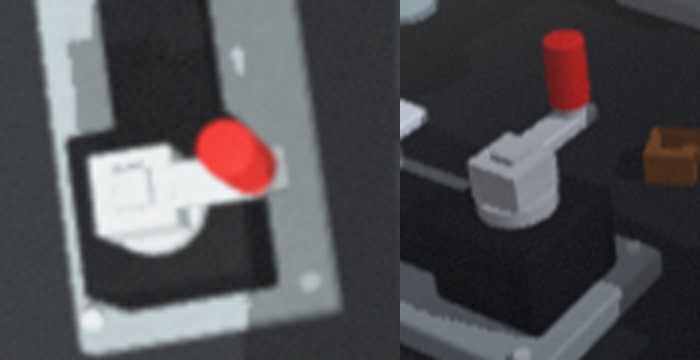

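The crop shows the red knob (top 176,177) on the steel crank, with the square shaft top at (153,187), on the clear vessel's stage. This is the right one.

```bash
python3 - <<'E'
from h import *
c=dict(np.load('pics/top0.npz')); s=dict(np.load('pics/side0.npz'))
k=pt(c,176,177.2,z=.165); sh=pt(c,152.75,186.75,z=.118)
print('knob top',k,'shaft',sh,np.linalg.norm((k-sh)[:2]))
# side: ray for the knob axis centre at z .1425, and top centre
print('knob side',pt(s,205.3,223.3,z=.1425),pt(s,204.5,212,z=.165))
# top-face depth points at z .16-.17 
for n,cc,(u0,u1,v0,v1) in (('t',c,(160,200,160,200)),('s',s,(190,225,200,245))):
    P=np.array([pt(cc,u,v) for v in range(v0,v1) for u in range(u0,u1) if cc['range_z'][v,u]>0])
    Q=P[(P[:,2]>.161)&(P[:,2]<.169)]; print(n,len(Q),Q.mean(0),Q.min(0),Q.max(0))
    Q=P[(P[:,2]>.125)&(P[:,2]<.158)]; print(n,len(Q),Q.mean(0),Q.min(0),Q.max(0))
    Q2=P[(P[:,2]>.106)&(P[:,2]<.121)];print(n,len(Q2),Q2.min(0),Q2.max(0))
# vessel rim & white platform
P=np.array([pt(c,u,v) for v in range(30,140) for u in range(80,200) if c['range_z'][v,u]>0])
for a,b in((.06,.085),(.085,.1),(.14,.165)):
    Q=P[(P[:,2]>a)&(P[:,2]<b)]; print(a,len(Q),np.percentile(Q,[1,50,99],axis=0) if len(Q) else '')
print('stage edge', pt(c,140,227), pt(c,203,217), pt(c,205,214),pt(c,181,60))
E
```

```text
knob top [0.5017248 0.1404443 0.165    ] shaft [0.49475754 0.19419715 0.118     ] 0.054202496848817686
knob side [0.50793021 0.14117487 0.1425    ] [0.50857775 0.13948328 0.165     ]
t 163 [0.50173963 0.14019338 0.16416684] [0.49051765 0.12884394 0.16101362] [0.51426796 0.15232827 0.16752306]
t 88 [0.49637652 0.13356817 0.14199391] [0.489896   0.1282451  0.12519561] [0.51053939 0.14790256 0.15799562]
t 257 [0.47805707 0.12650398 0.10631995] [0.51385317 0.18426171 0.11730472]
s 91 [0.50512431 0.14506207 0.16415529] [0.49386758 0.13233603 0.16103165] [0.51949339 0.15543709 0.16621459]
s 217 [0.50028852 0.14831625 0.14168161] [0.49438386 0.13247355 0.12524237] [0.51361755 0.15606218 0.15787577]
s 135 [0.49471442 0.12835082 0.10609184] [0.51526148 0.17474201 0.12085201]
0.06 2693 [[0.62069169 0.15767452 0.06272846]
 [0.69154405 0.22887262 0.0763217 ]
 [0.75961381 0.28255008 0.08423911]]
0.085 495 [[0.63176162 0.16752451 0.08509789]
 [0.69987094 0.23107364 0.09281069]
 [0.74715864 0.28278351 0.09978981]]
0.14 1096 [[0.63207505 0.16816703 0.1401641 ]
 [0.69395631 0.23002997 0.15198485]
 [0.74922723 0.2853993  0.15648342]]
stage edge [0.43204603 0.24980049 0.01826957] [0.45076057 0.12356541 0.02033763] [ 0.35936041 -0.04301736  0.84304349] [ 0.79399764  0.18137596 -0.00270661]
```

```bash
python3 - <<'E'
from h import *
t=cv2.imread('pics/top0.png')
cv2.imwrite('pics/crop2.png',cv2.resize(t[30:235,85:215],None,fx=2.9,fy=2.9,interpolation=cv2.INTER_CUBIC))
E
```

```text
(no output)
```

View pics/crop2.png

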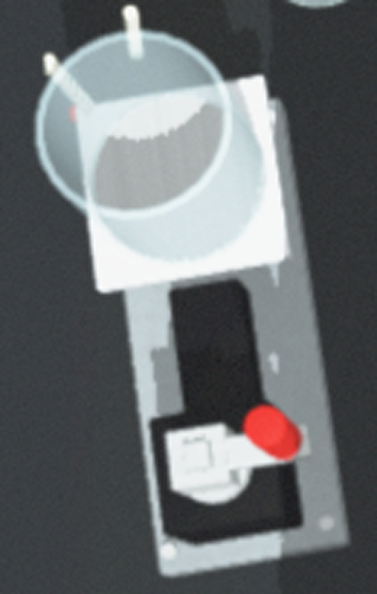

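```bash
cat >> h.py <<'E'
from scipy.spatial.transform import Rotation as R
YAW=np.radians(9.8); SX=np.array([np.cos(YAW),np.sin(YAW),0]); SY=np.array([-np.sin(YAW),np.cos(YAW),0])
RT=np.column_stack([SY,SX,[0,0,-1]])
def delta(p,s=None,Rt=RT):
    s=s or robot.read_state(); A=s['ee_rot']
    return A.T@(np.array(p)-s['position'])*100, R.from_matrix(A.T@Rt).as_rotvec(degrees=True)
np.set_printoptions(precision=3,suppress=True)
E
python3 - <<'E'
from h import *
print(delta([.504,.140,.215])); print(R.from_matrix(RT).magnitude(),np.linalg.det(RT))
E
```

```text
(array([58.758, 52.168,  0.764]), array([-0.014, -0.093,  9.775]))
3.141592653589793 0.9999999999999999
```

>>> apply_moves:
  targets:
    - {"gripper": 8.7,"translation": [1,0.9,0],"rotation": [0,0,0]}
    - {"gripper": 8.7,"translation": [3,2.7,0],"rotation": [0,0,1]}
    - {"gripper": 8.7,"translation": [5.7,5.1,0],"rotation": [0,0,2]}
    - {"gripper": 8.7,"translation": [8.4,7.5,0],"rotation": [0,0,3]}
    - {"gripper": 8.7,"translation": [11.2,10,0],"rotation": [0,0,4]}
    - {"gripper": 8.7,"translation": [14,12.5,0],"rotation": [0,0,5]}
    - {"gripper": 8.7,"translation": [16.8,15,0],"rotation": [0,0,6]}
    - {"gripper": 8.7,"translation": [19.6,17.4,0],"rotation": [0,0,7]}
    - {"gripper": 8.7,"translation": [22.4,19.9,0],"rotation": [0,0,8]}
    - {"gripper": 8.7,"translation": [25.2,22.4,0],"rotation": [0,0,9.8]}

```text
time_s: 0.98
position: [0.336, -0.2742, 0.2221]
ee_rot: [[-0.168, 0.986, -0.001], [0.986, 0.168, 0.002], [0.002, -0.0, -1.0]]
contact_force: [1.1, -0.7, 0.4]
width: 0.0871
```

```bash
python3 - <<'E'
from h import *
print(delta([.504,.140,.215]))
E
```

```text
(array([37.996, 23.533,  0.765]), array([-0.013, -0.097, -0.107]))
```

>>> apply_moves:
  targets:
    - {"gripper": 8.7,"translation": [3.0,1.8,0],"rotation": [0,0,0]}
    - {"gripper": 8.7,"translation": [6.2,3.8,0],"rotation": [0,0,0]}
    - {"gripper": 8.7,"translation": [9.5,5.9,0],"rotation": [0,0,0]}
    - {"gripper": 8.7,"translation": [12.8,7.9,0],"rotation": [0,0,0]}
    - {"gripper": 8.7,"translation": [16.1,10,0],"rotation": [0,0,0]}
    - {"gripper": 8.7,"translation": [19.4,12,0],"rotation": [0,0,0]}
    - {"gripper": 8.7,"translation": [22.7,14,0],"rotation": [0,0,0]}
    - {"gripper": 8.7,"translation": [26,16.1,0],"rotation": [0,0,0]}
    - {"gripper": 8.7,"translation": [29.3,18.1,0],"rotation": [0,0,0]}
    - {"gripper": 8.7,"translation": [32,19.8,0],"rotation": [0,0,0]}

```text
time_s: 1.82
position: [0.4777, 0.0771, 0.2225]
ee_rot: [[-0.17, 0.985, -0.0], [0.985, 0.17, 0.002], [0.002, -0.0, -1.0]]
contact_force: [0.4, -0.6, 0.4]
width: 0.087
```

>>> apply_moves:
  targets:
    - {"gripper": 8.7,"translation": [2.5,1.6,0],"rotation": [0,0,0]}
    - {"gripper": 8.7,"translation": [4.3,2.7,0],"rotation": [0,0,0]}
    - {"gripper": 8.7,"translation": [5.5,3.4,0],"rotation": [0,0,0]}
    - {"gripper": 8.7,"translation": [5.9,3.7,0],"rotation": [0,0,0]}
    - {"gripper": 8.7,"translation": [5.9,3.7,0],"rotation": [0,0,0]}

```text
time_s: 2.23
position: [0.5041, 0.1418, 0.2222]
ee_rot: [[-0.17, 0.985, -0.001], [0.985, 0.17, 0.001], [0.002, -0.001, -1.0]]
contact_force: [-1.1, -0.7, -1.0]
width: 0.0869
```

```bash
python3 - <<'E'
from h import *
print(robot.read_state()['position'],delta([.504,.140,.126]))
save('wrist','w1');save('top','t1')
E
```

```text
[0.504 0.142 0.222] (array([-0.193, -0.037,  9.617]), array([-0.053, -0.089,  0.014]))
```

View pics/w1.png

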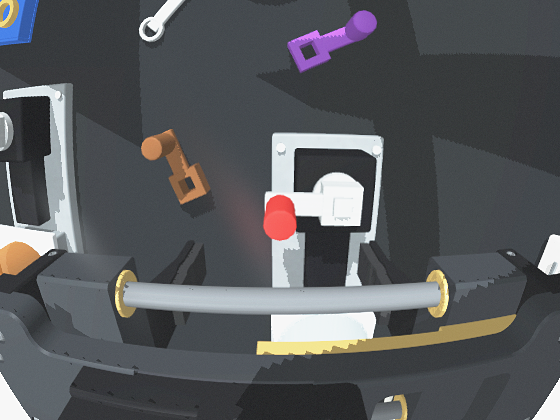

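View pics/t1.png

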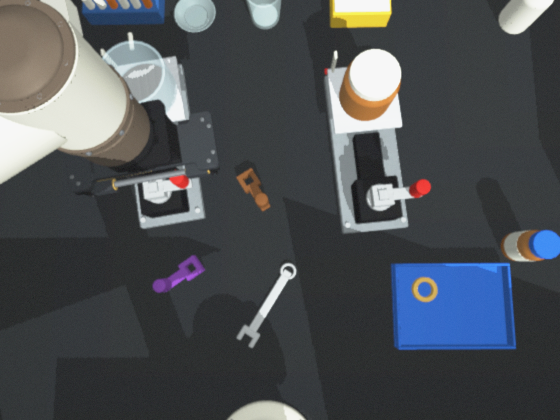

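Wrist view: the red knob is at about (280,217), between the open fingers (180 and 375). The crank arm and socket are at (340,205). I'll check this against the fisheye projection.

```bash
cat >> h.py <<'E'
def fproj(c,p):
    H=c['color'].shape[0]; f=H/2/np.tan(np.radians(float(c['vertical_fov']))/2)
    q=c['camera_from_world']@np.append(p,1); x,y,z=q[0],-q[1],-q[2]
    r=np.hypot(x,y); th=np.arctan2(r,z); return np.array([float(c['cx'])+f*th*x/r,float(c['cy'])+f*th*y/r])
E
python3 - <<'E'
from h import *
c=dict(np.load('pics/w1.npz'))
for p in ([.504,.14,.165],[.504,.14,.12],[.495,.194,.118],[.51,.14,.165],[.504,.146,.165]): print(p,fproj(c,p))
im=cv2.imread('pics/w1.png')
cv2.imwrite('pics/crop3.png',cv2.resize(im[170:250,240:380],None,fx=5,fy=5,interpolation=cv2.INTER_CUBIC))
E
```

```text
[0.504, 0.14, 0.165] [278.784 223.675]
[0.504, 0.14, 0.12] [279.106 204.986]
[0.495, 0.194, 0.118] [342.431 204.691]
[0.51, 0.14, 0.165] [277.385 231.317]
[0.504, 0.146, 0.165] [287.019 225.008]
```

View pics/crop3.png

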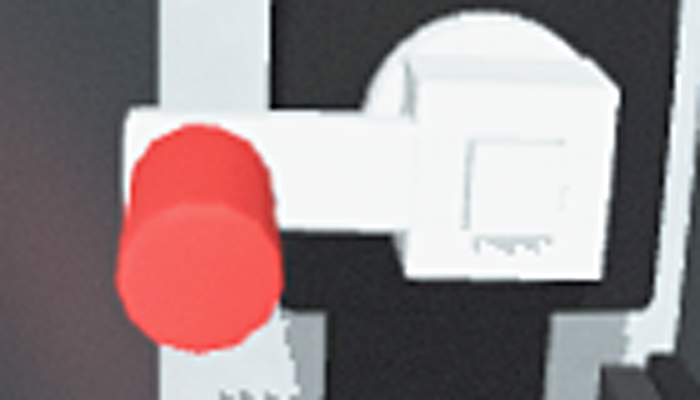

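>>> apply_moves:
  targets:
    - {"gripper": 8.7,"translation": [-0.16,0.07,1],"rotation": [0,-0.1,0]}
    - {"gripper": 8.7,"translation": [-0.16,0.07,3],"rotation": [0,-0.1,0]}
    - {"gripper": 8.7,"translation": [-0.16,0.07,5],"rotation": [0,-0.1,0]}
    - {"gripper": 8.7,"translation": [-0.16,0.07,7],"rotation": [0,-0.1,0]}
    - {"gripper": 8.7,"translation": [-0.16,0.07,8.5],"rotation": [0,-0.1,0]}
    - {"gripper": 8.7,"translation": [-0.16,0.07,9.4],"rotation": [0,-0.1,0]}
    - {"gripper": 8.7,"translation": [-0.16,0.07,9.5],"rotation": [0,-0.1,0]}
    - {"gripper": 8.7,"translation": [-0.16,0.07,9.5],"rotation": [0,-0.1,0]}
  force: 12

```text
time_s: 3.0
position: [0.5043, 0.1384, 0.1273]
ee_rot: [[-0.168, 0.986, -0.001], [0.986, 0.168, -0.001], [-0.001, -0.002, -1.0]]
contact_force: [-0.8, 0.1, -0.3]
width: 0.0868
```

```bash
python3 - <<'E'
from h import *
print(robot.read_state()['position'],delta([.505,.1405,.126]))
save('wrist','w2')
E
```

```text
[0.504 0.138 0.127] (array([0.191, 0.1  , 0.127]), array([-0.09 ,  0.039, -0.111]))
```

View pics/w2.png

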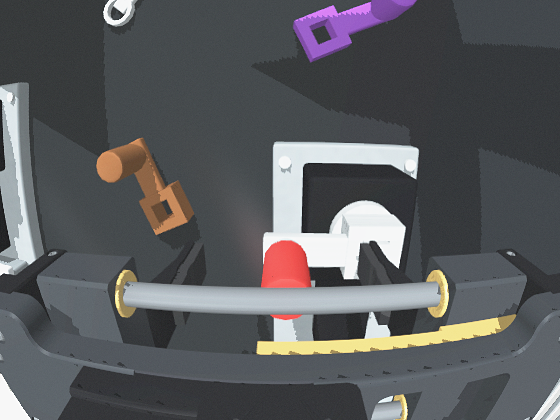

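The knob (286,280) is centred between the fingers and the right finger clears the socket. Now I close.

>>> apply_moves:
  targets:
    - {"gripper": 6,"translation": [0.15,0.1,0],"rotation": [0,0,0]}
    - {"gripper": 4,"translation": [0.15,0.1,0],"rotation": [0,0,0]}
    - {"gripper": 2,"translation": [0.15,0.1,0],"rotation": [0,0,0]}
    - {"gripper": 2,"translation": [0.15,0.1,0],"rotation": [0,0,0]}
    - {"gripper": 2,"translation": [0.15,0.1,0],"rotation": [0,0,0]}
    - {"gripper": 2,"translation": [0.15,0.1,0],"rotation": [0,0,0]}
    - {"gripper": 2,"translation": [0.15,0.1,0],"rotation": [0,0,0]}
    - {"gripper": 2,"translation": [0.15,0.1,0],"rotation": [0,0,0]}
  force: 12

```text
time_s: 3.72
position: [0.5056, 0.1406, 0.128]
ee_rot: [[-0.169, 0.986, 0.0], [0.986, 0.169, -0.0], [-0.0, 0.0, -1.0]]
contact_force: [0.1, -0.3, 0.5]
width: 0.0414
```

```bash
python3 - <<'E'
from h import *
s=robot.read_state();print(s['position'],s['contact_force'],s['width'],s['ee_rot'],delta([.505,.1405,.126]))
save('wrist','w3')
E
```

```text
[0.506 0.141 0.128] [ 0.123 -0.312  0.456] 0.04141429238696769 [[-0.169  0.986  0.   ]
 [ 0.986  0.169 -0.   ]
 [-0.     0.    -1.   ]] (array([ 0.002, -0.06 ,  0.204]), array([ 0.005,  0.007, -0.085]))
```

View pics/w3.png

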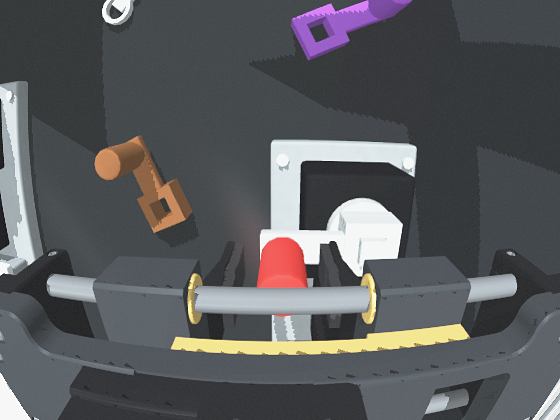

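Fingers are still closing (at 230 and 333, knob at 282). I'll keep closing.

>>> apply_moves:
  targets:
    - {"gripper": 2,"translation": [0,0,0.05],"rotation": [0,0,0]}
    - {"gripper": 2,"translation": [0,0,0.1],"rotation": [0,0,0]}
    - {"gripper": 2,"translation": [0,0,0.1],"rotation": [0,0,0]}
    - {"gripper": 2,"translation": [0,0,0.1],"rotation": [0,0,0]}
    - {"gripper": 2,"translation": [0,0,0.1],"rotation": [0,0,0]}
    - {"gripper": 2,"translation": [0,0,0.1],"rotation": [0,0,0]}
  force: 12

```text
time_s: 4.27
position: [0.5056, 0.1407, 0.127]
ee_rot: [[-0.169, 0.986, 0.0], [0.986, 0.169, 0.0], [0.0, 0.0, -1.0]]
contact_force: [-0.5, 0.7, 0.3]
width: 0.0241
```

```bash
python3 - <<'E'
from h import *
for i in range(3):
    s=robot.read_state();print(s['position'],s['contact_force'],s['width'],s['time_s'])
E
```

```text
[0.506 0.141 0.127] [-0.504  0.671  0.291] 0.024141404869040956 4.2667
[0.506 0.141 0.127] [-0.504  0.671  0.291] 0.024141404869040956 4.2667
[0.506 0.141 0.127] [-0.504  0.671  0.291] 0.024141404869040956 4.2667
```

>>> apply_moves:
  targets:
    - {"gripper": 2,"translation": [0.01,-0.29,0],"rotation": [0,0,0]}
    - {"gripper": 2,"translation": [0.05,-0.77,0],"rotation": [0,0,0]}
    - {"gripper": 2,"translation": [0.16,-1.33,0],"rotation": [0,0,0]}
    - {"gripper": 2,"translation": [0.33,-1.88,0],"rotation": [0,0,0]}
    - {"gripper": 2,"translation": [0.6,-2.5,0],"rotation": [0,0,0]}
    - {"gripper": 2,"translation": [0.94,-3.08,0],"rotation": [0,0,0]}
    - {"gripper": 2,"translation": [1.35,-3.61,0],"rotation": [0,0,0]}
    - {"gripper": 2,"translation": [1.82,-4.09,0],"rotation": [0,0,0]}
    - {"gripper": 2,"translation": [2.27,-4.45,0],"rotation": [0,0,0]}
    - {"gripper": 2,"translation": [2.75,-4.76,0],"rotation": [0,0,0]}
  force: 15

```text
time_s: 5.1
position: [0.4543, 0.1608, 0.1272]
ee_rot: [[-0.169, 0.986, 0.003], [0.986, 0.169, 0.001], [0.001, 0.003, -1.0]]
contact_force: [5.7, 2.6, -5.6]
width: 0.0243
```

```bash
cat >> h.py <<'E'
C=np.array([.4962,.1946]); Z=.127
def arc(a,b,n=10,C=C):
    s=robot.read_state(); p=s['position']; F=s['contact_force']
    d=(p[:2]-C); x=d@SX[:2]; y=d@SY[:2]
    print('pos',p,'F stage x,y,z',F@SX,F@SY,F[2],'phi',np.degrees(np.arctan2(-x,-y))%360,'r',np.hypot(x,y),'w',s['width'])
    for ph in np.linspace(a,b,n+1)[1:]:
        q=np.radians(ph); t=np.append(C,Z)+.055*(-np.sin(q)*SX-np.cos(q)*SY)
        D,r=delta(t,s); print(round(float(ph),1),np.round(D,2),np.round(r,1))
E
python3 - <<'E'
from h import *
arc(60,150)
save('side','s4');save('wrist','w4')
a=cv2.imread('pics/s4.png')[120:400,60:340];b=cv2.imread('pics/w4.png')[:,60:]
cv2.imwrite('pics/v4.png',np.hstack([cv2.resize(a,(420,420)),b])[:,:800])
E
```

```text
pos [0.454 0.161 0.127] F stage x,y,z 6.057134474685596 1.5967327163098632 -5.567517760399316 phi 60.89473512945627 r 0.05378430107500129 w 0.024320041108775357
69.0 [ 0.64 -0.44  0.01] [ 0.2 -0.1 -0. ]
78.0 [ 1.47 -0.68  0.02] [ 0.2 -0.1 -0. ]
87.0 [ 2.33 -0.79  0.02] [ 0.2 -0.1 -0. ]
96.0 [ 3.19 -0.77  0.02] [ 0.2 -0.1 -0. ]
105.0 [ 4.04 -0.62  0.02] [ 0.2 -0.1 -0. ]
114.0 [ 4.85 -0.33  0.02] [ 0.2 -0.1 -0. ]
123.0 [5.61 0.08 0.02] [ 0.2 -0.1 -0. ]
132.0 [6.3  0.61 0.02] [ 0.2 -0.1 -0. ]
141.0 [6.89 1.23 0.03] [ 0.2 -0.1 -0. ]
150.0 [7.38 1.94 0.03] [ 0.2 -0.1 -0. ]
```

View pics/v4.png

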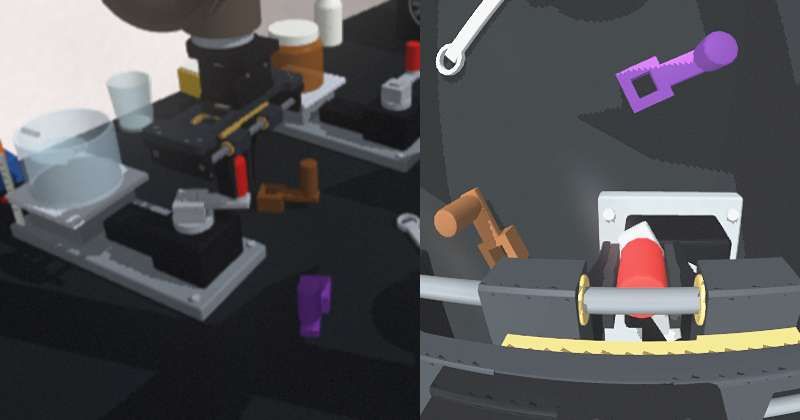

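The crank follows the knob, with the socket at (193,207) still seated in the side view and the knob held in the wrist view. Fz of -5.6 N means I'm lifting slightly, so I'll bias downward and continue.

>>> apply_moves:
  targets:
    - {"gripper": 2,"translation": [0.64,-0.44,0.05],"rotation": [0.2,-0.1,0]}
    - {"gripper": 2,"translation": [1.47,-0.68,0.1],"rotation": [0.2,-0.1,0]}
    - {"gripper": 2,"translation": [2.33,-0.79,0.1],"rotation": [0.2,-0.1,0]}
    - {"gripper": 2,"translation": [3.19,-0.77,0.1],"rotation": [0.2,-0.1,0]}
    - {"gripper": 2,"translation": [4.04,-0.62,0.1],"rotation": [0.2,-0.1,0]}
    - {"gripper": 2,"translation": [4.85,-0.33,0.1],"rotation": [0.2,-0.1,0]}
    - {"gripper": 2,"translation": [5.61,0.08,0.1],"rotation": [0.2,-0.1,0]}
    - {"gripper": 2,"translation": [6.3,0.61,0.1],"rotation": [0.2,-0.1,0]}
    - {"gripper": 2,"translation": [6.89,1.23,0.1],"rotation": [0.2,-0.1,0]}
    - {"gripper": 2,"translation": [7.38,1.94,0.1],"rotation": [0.2,-0.1,0]}

```text
time_s: 6.03
position: [0.4586, 0.2346, 0.1266]
ee_rot: [[-0.171, 0.985, -0.006], [0.985, 0.17, -0.007], [-0.006, -0.007, -1.0]]
contact_force: [-2.0, -3.2, 6.0]
width: 0.0244
```

```bash
sed -i 's/Z=.127/Z=.126/' h.py; python3 - <<'E'
from h import *
arc(150,240)
E
```

```text
pos [0.459 0.235 0.127] F stage x,y,z -2.506997469073587 -2.8206699086807165 6.042956641842443 phi 146.56777902447723 r 0.05493138954942995 w 0.02442381672545107
159.0 [0.55 1.06 0.05] [-0.4  0.4  0. ]
168.0 [0.8  1.88 0.05] [-0.4  0.4  0. ]
177.0 [0.91 2.74 0.04] [-0.4  0.4  0. ]
186.0 [0.88 3.6  0.03] [-0.4  0.4  0. ]
195.0 [0.73 4.45 0.03] [-0.4  0.4  0. ]
204.0 [0.44 5.26 0.03] [-0.4  0.4  0. ]
213.0 [0.03 6.02 0.02] [-0.4  0.4  0. ]
222.0 [-0.5   6.71  0.02] [-0.4  0.4  0. ]
231.0 [-1.13  7.3   0.02] [-0.4  0.4  0. ]
240.0 [-1.84  7.79  0.02] [-0.4  0.4  0. ]
```

>>> apply_moves:
  targets:
    - {"gripper": 2,"translation": [0.55,1.06,0],"rotation": [-0.2,0.2,0]}
    - {"gripper": 2,"translation": [0.8,1.88,0],"rotation": [-0.4,0.4,0]}
    - {"gripper": 2,"translation": [0.91,2.74,0],"rotation": [-0.4,0.4,0]}
    - {"gripper": 2,"translation": [0.88,3.6,0],"rotation": [-0.4,0.4,0]}
    - {"gripper": 2,"translation": [0.73,4.45,0],"rotation": [-0.4,0.4,0]}
    - {"gripper": 2,"translation": [0.44,5.26,0],"rotation": [-0.4,0.4,0]}
    - {"gripper": 2,"translation": [0.03,6.02,0],"rotation": [-0.4,0.4,0]}
    - {"gripper": 2,"translation": [-0.5,6.71,0],"rotation": [-0.4,0.4,0]}
    - {"gripper": 2,"translation": [-1.13,7.3,0],"rotation": [-0.4,0.4,0]}
    - {"gripper": 2,"translation": [-1.84,7.79,0],"rotation": [-0.4,0.4,0]}

```text
time_s: 6.87
position: [0.5387, 0.2316, 0.1272]
ee_rot: [[-0.172, 0.985, 0.002], [0.985, 0.172, 0.003], [0.003, 0.002, -1.0]]
contact_force: [0.7, 6.1, 1.3]
width: 0.0244
```

```bash
python3 - <<'E'
from h import *
arc(240,330)
save('side','s5');save('wrist','w5')
a=cv2.imread('pics/s5.png')[120:400,60:340];b=cv2.imread('pics/w5.png')[:,60:]
cv2.imwrite('pics/v5.png',np.hstack([cv2.resize(a,(420,420)),b])[:,:800])
E
```

```text
pos [0.539 0.232 0.127] F stage x,y,z 1.7597326323258093 5.878649552622966 1.3105970967769065 phi 238.8039667448059 r 0.05634018937458778 w 0.02440469422397764
249.0 [-0.95  0.31  0.12] [ 0.1 -0.2  0.1]
258.0 [-1.78  0.56  0.12] [ 0.1 -0.2  0.1]
267.0 [-2.63  0.67  0.12] [ 0.1 -0.2  0.1]
276.0 [-3.49  0.64  0.12] [ 0.1 -0.2  0.1]
285.0 [-4.34  0.49  0.11] [ 0.1 -0.2  0.1]
294.0 [-5.16  0.2   0.11] [ 0.1 -0.2  0.1]
303.0 [-5.91 -0.22  0.11] [ 0.1 -0.2  0.1]
312.0 [-6.6  -0.74  0.1 ] [ 0.1 -0.2  0.1]
321.0 [-7.19 -1.37  0.1 ] [ 0.1 -0.2  0.1]
330.0 [-7.68 -2.08  0.1 ] [ 0.1 -0.2  0.1]
```

View pics/v5.png

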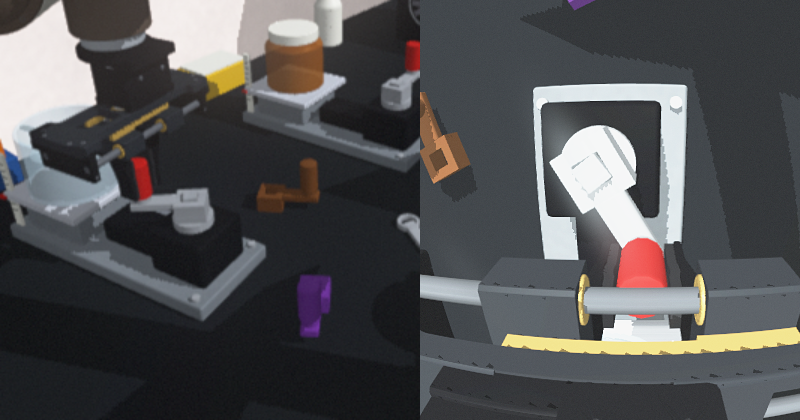

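The crank is at 240° with its socket seated at (190,210), and the knob is firmly between the pads. Continuing.

>>> apply_moves:
  targets:
    - {"gripper": 2,"translation": [-0.95,0.31,0.05],"rotation": [0.1,-0.2,0]}
    - {"gripper": 2,"translation": [-1.78,0.56,0.1],"rotation": [0.1,-0.2,0]}
    - {"gripper": 2,"translation": [-2.63,0.67,0.1],"rotation": [0.1,-0.2,0]}
    - {"gripper": 2,"translation": [-3.49,0.64,0.1],"rotation": [0.1,-0.2,0]}
    - {"gripper": 2,"translation": [-4.34,0.49,0.1],"rotation": [0.1,-0.2,0]}
    - {"gripper": 2,"translation": [-5.16,0.2,0.1],"rotation": [0.1,-0.2,0]}
    - {"gripper": 2,"translation": [-5.91,-0.22,0.1],"rotation": [0.1,-0.2,0]}
    - {"gripper": 2,"translation": [-6.6,-0.74,0.1],"rotation": [0.1,-0.2,0]}
    - {"gripper": 2,"translation": [-7.19,-1.37,0.1],"rotation": [0.1,-0.2,0]}
    - {"gripper": 2,"translation": [-7.68,-2.08,0.1],"rotation": [0.1,-0.2,0]}

```text
time_s: 7.8
position: [0.5315, 0.1513, 0.1266]
ee_rot: [[-0.17, 0.985, 0.002], [0.985, 0.17, 0.0], [0.0, 0.002, -1.0]]
contact_force: [0.5, 6.6, 4.8]
width: 0.0243
```

```bash
python3 - <<'E'
from h import *
arc(330,420)
E
```

```text
pos [0.532 0.151 0.127] F stage x,y,z 1.6453802109972961 6.417538797245691 4.817171249368748 phi 330.57935167283574 r 0.05586514929695298 w 0.02429193759176527
339.0 [-0.27 -0.77  0.06] [ 0.1 -0.  -0. ]
348.0 [-0.51 -1.6   0.06] [ 0.1 -0.  -0. ]
357.0 [-0.63 -2.46  0.05] [ 0.1 -0.  -0. ]
366.0 [-0.6  -3.32  0.05] [ 0.1 -0.  -0. ]
375.0 [-0.45 -4.17  0.05] [ 0.1 -0.  -0. ]
384.0 [-0.16 -4.98  0.05] [ 0.1 -0.  -0. ]
393.0 [ 0.25 -5.74  0.05] [ 0.1 -0.  -0. ]
402.0 [ 0.78 -6.42  0.05] [ 0.1 -0.  -0. ]
411.0 [ 1.4  -7.02  0.04] [ 0.1 -0.  -0. ]
420.0 [ 2.11 -7.51  0.04] [ 0.1 -0.  -0. ]
```

>>> apply_moves:
  targets:
    - {"gripper": 2,"translation": [-0.27,-0.77,0.0],"rotation": [0.1,0,0]}
    - {"gripper": 2,"translation": [-0.51,-1.6,0.0],"rotation": [0.1,0,0]}
    - {"gripper": 2,"translation": [-0.63,-2.46,0.05],"rotation": [0.1,0,0]}
    - {"gripper": 2,"translation": [-0.6,-3.32,0.05],"rotation": [0.1,0,0]}
    - {"gripper": 2,"translation": [-0.45,-4.17,0.05],"rotation": [0.1,0,0]}
    - {"gripper": 2,"translation": [-0.16,-4.98,0.05],"rotation": [0.1,0,0]}
    - {"gripper": 2,"translation": [0.25,-5.74,0.05],"rotation": [0.1,0,0]}
    - {"gripper": 2,"translation": [0.78,-6.42,0.05],"rotation": [0.1,0,0]}
    - {"gripper": 2,"translation": [1.4,-7.02,0.05],"rotation": [0.1,0,0]}
    - {"gripper": 2,"translation": [2.11,-7.51,0.05],"rotation": [0.1,0,0]}

```text
time_s: 8.63
position: [0.4549, 0.1596, 0.1266]
ee_rot: [[-0.171, 0.985, 0.005], [0.985, 0.171, 0.001], [0.0, 0.005, -1.0]]
contact_force: [9.3, 1.9, 1.4]
width: 0.0247
```

```bash
python3 - <<'E'
from h import *
arc(420,510)
E
```

```text
pos [0.455 0.16  0.127] F stage x,y,z 9.43742254671186 0.25856731572117325 1.4095782924973788 phi 59.50869483882111 r 0.054183900085592984 w 0.024660196543428707
429.0 [ 0.78 -0.47  0.06] [ 0.3 -0.   0. ]
438.0 [ 1.61 -0.71  0.06] [ 0.3 -0.   0. ]
447.0 [ 2.46 -0.82  0.06] [ 0.3 -0.   0. ]
456.0 [ 3.32 -0.8   0.06] [ 0.3 -0.   0. ]
465.0 [ 4.17 -0.64  0.06] [ 0.3 -0.   0. ]
474.0 [ 4.99 -0.35  0.06] [ 0.3 -0.   0. ]
483.0 [5.74 0.06 0.06] [ 0.3 -0.   0. ]
492.0 [6.43 0.59 0.06] [ 0.3 -0.   0. ]
501.0 [7.02 1.21 0.07] [ 0.3 -0.   0. ]
510.0 [7.51 1.92 0.07] [ 0.3 -0.   0. ]
```

>>> apply_moves:
  targets:
    - {"gripper": 2,"translation": [0.78,-0.42,0.05],"rotation": [0.2,0,0]}
    - {"gripper": 2,"translation": [1.61,-0.66,0.05],"rotation": [0.3,0,0]}
    - {"gripper": 2,"translation": [2.46,-0.77,0.05],"rotation": [0.3,0,0]}
    - {"gripper": 2,"translation": [3.32,-0.75,0.05],"rotation": [0.3,0,0]}
    - {"gripper": 2,"translation": [4.17,-0.59,0.05],"rotation": [0.3,0,0]}
    - {"gripper": 2,"translation": [4.99,-0.3,0.05],"rotation": [0.3,0,0]}
    - {"gripper": 2,"translation": [5.74,0.11,0.05],"rotation": [0.3,0,0]}
    - {"gripper": 2,"translation": [6.43,0.64,0.05],"rotation": [0.3,0,0]}
    - {"gripper": 2,"translation": [7.02,1.26,0.05],"rotation": [0.3,0,0]}
    - {"gripper": 2,"translation": [7.51,1.97,0.05],"rotation": [0.3,0,0]}

```text
time_s: 9.47
position: [0.4576, 0.2337, 0.1261]
ee_rot: [[-0.171, 0.985, -0.009], [0.985, 0.17, -0.007], [-0.006, -0.01, -1.0]]
contact_force: [-7.4, 0.7, 12.5]
width: 0.0246
```

```bash
sed -i 's/C=np.array(\[.4962,.1946\])/C=np.array([.4966,.1948])/' h.py; python3 - <<'E'
from h import *
arc(510,600)
E
```

```text
pos [0.458 0.234 0.126] F stage x,y,z -7.161097066169157 1.9654196941187387 12.532472018307006 phi 144.67984825844974 r 0.055079338948222985 w 0.024550620996654768
519.0 [ 0.64  1.21 -0.  ] [-0.6  0.3  0. ]
528.0 [ 0.89  2.04 -0.01] [-0.6  0.3  0. ]
537.0 [ 1.    2.9  -0.02] [-0.6  0.3  0. ]
546.0 [ 0.97  3.76 -0.03] [-0.6  0.3  0. ]
555.0 [ 0.82  4.61 -0.04] [-0.6  0.3  0. ]
564.0 [ 0.53  5.42 -0.05] [-0.6  0.3  0. ]
573.0 [ 0.12  6.18 -0.05] [-0.6  0.3  0. ]
582.0 [-0.41  6.86 -0.05] [-0.6  0.3  0. ]
591.0 [-1.04  7.46 -0.06] [-0.6  0.3  0. ]
600.0 [-1.75  7.95 -0.06] [-0.6  0.3  0. ]
```

>>> apply_moves:
  targets:
    - {"gripper": 2,"translation": [0.6,1.1,-0.03],"rotation": [-0.3,0.2,0]}
    - {"gripper": 2,"translation": [0.89,2.0,-0.04],"rotation": [-0.6,0.3,0]}
    - {"gripper": 2,"translation": [1.0,2.9,-0.05],"rotation": [-0.6,0.3,0]}
    - {"gripper": 2,"translation": [0.97,3.76,-0.05],"rotation": [-0.6,0.3,0]}
    - {"gripper": 2,"translation": [0.82,4.61,-0.05],"rotation": [-0.6,0.3,0]}
    - {"gripper": 2,"translation": [0.53,5.42,-0.05],"rotation": [-0.6,0.3,0]}
    - {"gripper": 2,"translation": [0.12,6.18,-0.05],"rotation": [-0.6,0.3,0]}
    - {"gripper": 2,"translation": [-0.41,6.86,-0.05],"rotation": [-0.6,0.3,0]}
    - {"gripper": 2,"translation": [-1.04,7.46,-0.05],"rotation": [-0.6,0.3,0]}
    - {"gripper": 2,"translation": [-1.75,7.95,-0.05],"rotation": [-0.6,0.3,0]}

```text
time_s: 10.3
position: [0.5394, 0.2312, 0.1267]
ee_rot: [[-0.172, 0.985, 0.003], [0.985, 0.172, 0.002], [0.001, 0.003, -1.0]]
contact_force: [1.6, 5.3, 5.5]
width: 0.0248
```

```bash
python3 - <<'E'
from h import *
arc(600,690)
save('side','s6');save('wrist','w6')
a=cv2.imread('pics/s6.png')[120:400,60:340];b=cv2.imread('pics/w6.png')[:,60:]
cv2.imwrite('pics/v6.png',np.hstack([cv2.resize(a,(420,420)),b])[:,:800])
E
```

```text
pos [0.539 0.231 0.127] F stage x,y,z 2.4835213880577065 4.925712245631941 5.470598879587679 phi 239.4868699288822 r 0.05618856818245056 w 0.024805788427602286
609.0 [-0.88  0.29  0.07] [ 0.2 -0.1  0.1]
618.0 [-1.71  0.54  0.07] [ 0.2 -0.1  0.1]
627.0 [-2.57  0.65  0.07] [ 0.2 -0.1  0.1]
636.0 [-3.43  0.62  0.06] [ 0.2 -0.1  0.1]
645.0 [-4.28  0.47  0.06] [ 0.2 -0.1  0.1]
654.0 [-5.09  0.18  0.06] [ 0.2 -0.1  0.1]
663.0 [-5.85 -0.24  0.06] [ 0.2 -0.1  0.1]
672.0 [-6.53 -0.76  0.06] [ 0.2 -0.1  0.1]
681.0 [-7.13 -1.39  0.05] [ 0.2 -0.1  0.1]
690.0 [-7.61 -2.1   0.05] [ 0.2 -0.1  0.1]
```

View pics/v6.png

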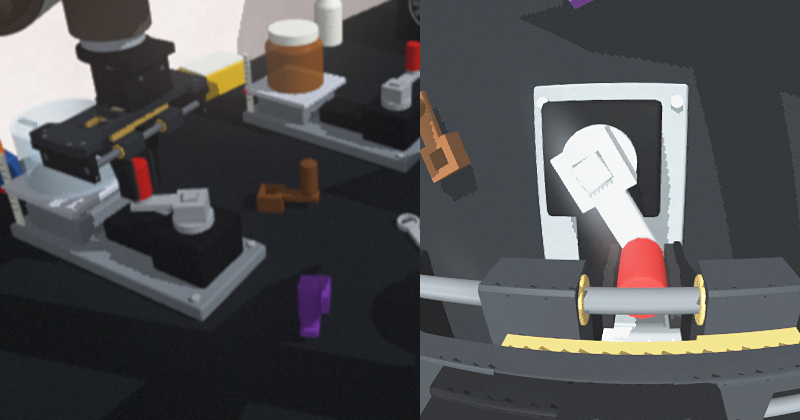

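The vessel has risen and the socket is still seated at 600°. Continuing.

>>> apply_moves:
  targets:
    - {"gripper": 2,"translation": [-0.88,0.29,0.03],"rotation": [0.2,-0.1,0]}
    - {"gripper": 2,"translation": [-1.71,0.54,0.05],"rotation": [0.2,-0.1,0]}
    - {"gripper": 2,"translation": [-2.57,0.65,0.05],"rotation": [0.2,-0.1,0]}
    - {"gripper": 2,"translation": [-3.43,0.62,0.05],"rotation": [0.2,-0.1,0]}
    - {"gripper": 2,"translation": [-4.28,0.47,0.05],"rotation": [0.2,-0.1,0]}
    - {"gripper": 2,"translation": [-5.09,0.18,0.05],"rotation": [0.2,-0.1,0]}
    - {"gripper": 2,"translation": [-5.85,-0.24,0.05],"rotation": [0.2,-0.1,0]}
    - {"gripper": 2,"translation": [-6.53,-0.76,0.05],"rotation": [0.2,-0.1,0]}
    - {"gripper": 2,"translation": [-7.13,-1.39,0.05],"rotation": [0.2,-0.1,0]}
    - {"gripper": 2,"translation": [-7.61,-2.1,0.05],"rotation": [0.2,-0.1,0]}

```text
time_s: 11.23
position: [0.5317, 0.1516, 0.1266]
ee_rot: [[-0.17, 0.985, 0.001], [0.985, 0.17, 0.0], [-0.0, 0.001, -1.0]]
contact_force: [1.3, 6.0, 6.5]
width: 0.0245
```

```bash
python3 - <<'E'
from h import *
arc(690,780)
E
```

```text
pos [0.532 0.152 0.127] F stage x,y,z 2.2927613774194384 5.68976025300116 6.5091875682708356 phi 330.7133577080881 r 0.055655917706212775 w 0.0244768342911663
699.0 [-0.28 -0.75  0.06] [ 0.  0. -0.]
708.0 [-0.53 -1.58  0.06] [ 0.  0. -0.]
717.0 [-0.64 -2.43  0.06] [ 0.  0. -0.]
726.0 [-0.62 -3.3   0.06] [ 0.  0. -0.]
735.0 [-0.46 -4.15  0.05] [ 0.  0. -0.]
744.0 [-0.17 -4.96  0.05] [ 0.  0. -0.]
753.0 [ 0.24 -5.72  0.05] [ 0.  0. -0.]
762.0 [ 0.77 -6.4   0.05] [ 0.  0. -0.]
771.0 [ 1.39 -7.    0.05] [ 0.  0. -0.]
780.0 [ 2.1  -7.49  0.05] [ 0.  0. -0.]
```

>>> apply_moves:
  targets:
    - {"gripper": 2,"translation": [-0.28,-0.75,0.0],"rotation": [0,0,0]}
    - {"gripper": 2,"translation": [-0.53,-1.58,0.0],"rotation": [0,0,0]}
    - {"gripper": 2,"translation": [-0.64,-2.43,0.03],"rotation": [0,0,0]}
    - {"gripper": 2,"translation": [-0.62,-3.3,0.05],"rotation": [0,0,0]}
    - {"gripper": 2,"translation": [-0.46,-4.15,0.05],"rotation": [0,0,0]}
    - {"gripper": 2,"translation": [-0.17,-4.96,0.05],"rotation": [0,0,0]}
    - {"gripper": 2,"translation": [0.24,-5.72,0.05],"rotation": [0,0,0]}
    - {"gripper": 2,"translation": [0.77,-6.4,0.05],"rotation": [0,0,0]}
    - {"gripper": 2,"translation": [1.39,-7.0,0.05],"rotation": [0,0,0]}
    - {"gripper": 2,"translation": [2.1,-7.49,0.05],"rotation": [0,0,0]}

```text
time_s: 12.07
position: [0.455, 0.1595, 0.1265]
ee_rot: [[-0.171, 0.985, 0.004], [0.985, 0.171, 0.0], [-0.0, 0.004, -1.0]]
contact_force: [8.5, 0.5, 2.2]
width: 0.0246
```

```bash
python3 - <<'E'
from h import *
arc(780,870)
E
```

```text
pos [0.455 0.159 0.127] F stage x,y,z 8.492773498489779 -0.9207790793662074 2.1584958263592275 phi 59.46017900621985 r 0.05455830219992874 w 0.024612215255514436
789.0 [ 0.8  -0.44  0.05] [0.2 0.  0. ]
798.0 [ 1.63 -0.68  0.05] [0.2 0.  0. ]
807.0 [ 2.49 -0.79  0.05] [0.2 0.  0. ]
816.0 [ 3.35 -0.77  0.05] [0.2 0.  0. ]
825.0 [ 4.2  -0.61  0.05] [0.2 0.  0. ]
834.0 [ 5.01 -0.32  0.05] [0.2 0.  0. ]
843.0 [5.77 0.09 0.05] [0.2 0.  0. ]
852.0 [6.45 0.62 0.06] [0.2 0.  0. ]
861.0 [7.05 1.24 0.06] [0.2 0.  0. ]
870.0 [7.53 1.95 0.06] [0.2 0.  0. ]
```

>>> apply_moves:
  targets:
    - {"gripper": 2,"translation": [0.8,-0.44,0.03],"rotation": [0.2,0,0]}
    - {"gripper": 2,"translation": [1.63,-0.68,0.03],"rotation": [0.2,0,0]}
    - {"gripper": 2,"translation": [2.49,-0.79,0.03],"rotation": [0.2,0,0]}
    - {"gripper": 2,"translation": [3.35,-0.77,0.03],"rotation": [0.2,0,0]}
    - {"gripper": 2,"translation": [4.2,-0.61,0.03],"rotation": [0.2,0,0]}
    - {"gripper": 2,"translation": [5.01,-0.32,0.03],"rotation": [0.2,0,0]}
    - {"gripper": 2,"translation": [5.77,0.09,0.03],"rotation": [0.2,0,0]}
    - {"gripper": 2,"translation": [6.45,0.62,0.03],"rotation": [0.2,0,0]}
    - {"gripper": 2,"translation": [7.05,1.24,0.03],"rotation": [0.2,0,0]}
    - {"gripper": 2,"translation": [7.53,1.95,0.03],"rotation": [0.2,0,0]}

```text
time_s: 12.9
position: [0.4574, 0.2336, 0.126]
ee_rot: [[-0.171, 0.985, -0.008], [0.985, 0.171, -0.008], [-0.006, -0.009, -1.0]]
contact_force: [-8.3, 0.7, 12.9]
width: 0.0246
```

```bash
python3 - <<'E'
from h import *
arc(870,960)
E
```

```text
pos [0.457 0.234 0.126] F stage x,y,z -8.068614841218286 2.07123439134491 12.925618946702718 phi 144.55609095830766 r 0.05515295327253296 w 0.024614569357104807
879.0 [ 0.64  1.23 -0.01] [-0.5  0.4  0. ]
888.0 [ 0.89  2.06 -0.02] [-0.5  0.4  0. ]
897.0 [ 1.    2.91 -0.03] [-0.5  0.4  0. ]
906.0 [ 0.97  3.77 -0.04] [-0.5  0.4  0. ]
915.0 [ 0.82  4.62 -0.05] [-0.5  0.4  0. ]
924.0 [ 0.53  5.44 -0.05] [-0.5  0.4  0. ]
933.0 [ 0.12  6.19 -0.05] [-0.5  0.4  0. ]
942.0 [-0.41  6.88 -0.06] [-0.5  0.4  0. ]
951.0 [-1.04  7.47 -0.06] [-0.5  0.4  0. ]
960.0 [-1.75  7.96 -0.06] [-0.5  0.4  0. ]
```

>>> apply_moves:
  targets:
    - {"gripper": 2,"translation": [0.6,1.1,-0.03],"rotation": [-0.3,0.2,0]}
    - {"gripper": 2,"translation": [0.89,2.0,-0.04],"rotation": [-0.5,0.4,0]}
    - {"gripper": 2,"translation": [1.0,2.91,-0.05],"rotation": [-0.5,0.4,0]}
    - {"gripper": 2,"translation": [0.97,3.77,-0.05],"rotation": [-0.5,0.4,0]}
    - {"gripper": 2,"translation": [0.82,4.62,-0.05],"rotation": [-0.5,0.4,0]}
    - {"gripper": 2,"translation": [0.53,5.44,-0.05],"rotation": [-0.5,0.4,0]}
    - {"gripper": 2,"translation": [0.12,6.19,-0.05],"rotation": [-0.5,0.4,0]}
    - {"gripper": 2,"translation": [-0.41,6.88,-0.05],"rotation": [-0.5,0.4,0]}
    - {"gripper": 2,"translation": [-1.04,7.47,-0.05],"rotation": [-0.5,0.4,0]}
    - {"gripper": 2,"translation": [-1.75,7.96,-0.05],"rotation": [-0.5,0.4,0]}

```text
time_s: 13.73
position: [0.5394, 0.2313, 0.1266]
ee_rot: [[-0.172, 0.985, 0.002], [0.985, 0.172, 0.003], [0.002, 0.002, -1.0]]
contact_force: [2.5, 5.5, 5.4]
width: 0.0243
```

```bash
python3 - <<'E'
from h import *
arc(960,1050)
E
```

```text
pos [0.539 0.231 0.127] F stage x,y,z 3.4330509061633667 5.020358852867672 5.430883352857865 phi 239.38499729479176 r 0.056240053372880836 w 0.02427139402825885
969.0 [-0.89  0.29  0.06] [ 0.1 -0.1  0.1]
978.0 [-1.72  0.54  0.06] [ 0.1 -0.1  0.1]
987.0 [-2.58  0.65  0.05] [ 0.1 -0.1  0.1]
996.0 [-3.44  0.62  0.05] [ 0.1 -0.1  0.1]
1005.0 [-4.29  0.47  0.05] [ 0.1 -0.1  0.1]
1014.0 [-5.1   0.18  0.05] [ 0.1 -0.1  0.1]
1023.0 [-5.86 -0.24  0.04] [ 0.1 -0.1  0.1]
1032.0 [-6.54 -0.76  0.04] [ 0.1 -0.1  0.1]
1041.0 [-7.14 -1.39  0.04] [ 0.1 -0.1  0.1]
1050.0 [-7.62 -2.1   0.04] [ 0.1 -0.1  0.1]
```

>>> apply_moves:
  targets:
    - {"gripper": 2,"translation": [-0.89,0.29,0.03],"rotation": [0.1,-0.1,0]}
    - {"gripper": 2,"translation": [-1.72,0.54,0.05],"rotation": [0.1,-0.1,0]}
    - {"gripper": 2,"translation": [-2.58,0.65,0.05],"rotation": [0.1,-0.1,0]}
    - {"gripper": 2,"translation": [-3.44,0.62,0.05],"rotation": [0.1,-0.1,0]}
    - {"gripper": 2,"translation": [-4.29,0.47,0.05],"rotation": [0.1,-0.1,0]}
    - {"gripper": 2,"translation": [-5.1,0.18,0.05],"rotation": [0.1,-0.1,0]}
    - {"gripper": 2,"translation": [-5.86,-0.24,0.05],"rotation": [0.1,-0.1,0]}
    - {"gripper": 2,"translation": [-6.54,-0.76,0.05],"rotation": [0.1,-0.1,0]}
    - {"gripper": 2,"translation": [-7.14,-1.39,0.05],"rotation": [0.1,-0.1,0]}
    - {"gripper": 2,"translation": [-7.62,-2.1,0.05],"rotation": [0.1,-0.1,0]}

```text
time_s: 14.57
position: [0.5319, 0.152, 0.1265]
ee_rot: [[-0.172, 0.985, 0.002], [0.985, 0.172, 0.001], [0.0, 0.002, -1.0]]
contact_force: [3.4, 2.9, 6.1]
width: 0.0244
```

```bash
python3 - <<'E'
from h import *
arc(1050,1084,6)
E
```

```text
pos [0.532 0.152 0.127] F stage x,y,z 3.820220871024428 2.2420904362861886 6.076140397689682 phi 330.2728431043722 r 0.05550117674786883 w 0.024439271184397728
1055.7 [-0.19 -0.49  0.05] [ 0.1 -0.   0.1]
1061.3 [-0.39 -0.99  0.05] [ 0.1 -0.   0.1]
1067.0 [-0.54 -1.52  0.05] [ 0.1 -0.   0.1]
1072.7 [-0.63 -2.05  0.05] [ 0.1 -0.   0.1]
1078.3 [-0.67 -2.59  0.05] [ 0.1 -0.   0.1]
1084.0 [-0.66 -3.14  0.05] [ 0.1 -0.   0.1]
```

>>> apply_moves:
  targets:
    - {"gripper": 2,"translation": [-0.19,-0.49,0.0],"rotation": [0,0,0]}
    - {"gripper": 2,"translation": [-0.39,-0.99,0.0],"rotation": [0,0,0]}
    - {"gripper": 2,"translation": [-0.54,-1.52,0.0],"rotation": [0,0,0]}
    - {"gripper": 2,"translation": [-0.63,-2.05,0.0],"rotation": [0,0,0]}
    - {"gripper": 2,"translation": [-0.67,-2.59,0.0],"rotation": [0,0,0]}
    - {"gripper": 2,"translation": [-0.66,-3.1,0.0],"rotation": [0,0,0]}
    - {"gripper": 2,"translation": [-0.66,-3.1,0.0],"rotation": [0,0,0]}
    - {"gripper": 2,"translation": [-0.66,-3.1,0.0],"rotation": [0,0,0]}

```text
time_s: 15.23
position: [0.5018, 0.1401, 0.1265]
ee_rot: [[-0.172, 0.985, 0.001], [0.985, 0.172, 0.0], [0.0, 0.001, -1.0]]
contact_force: [0.8, 2.2, 5.6]
width: 0.0244
```

```bash
python3 - <<'E'
from h import *
arc(1080,1084,1)
c=save('wrist','w7')
print(fproj(c,[.4966,.1948,.118]))
im=cv2.imread('pics/w7.png')
cv2.imwrite('pics/crop7.png',cv2.resize(im[180:330,230:430],None,fx=4,fy=4,interpolation=cv2.INTER_CUBIC))
E
```

```text
pos [0.502 0.14  0.126] F stage x,y,z 1.1431787539091445 2.0168506352079425 5.581947557696636 phi 4.39219930535803 r 0.0549617212734971 w 0.024405495926421193
1084.0 [-0.01  0.04  0.05] [ 0.1 -0.   0.1]
[372.796 259.257]
```

View pics/crop7.png

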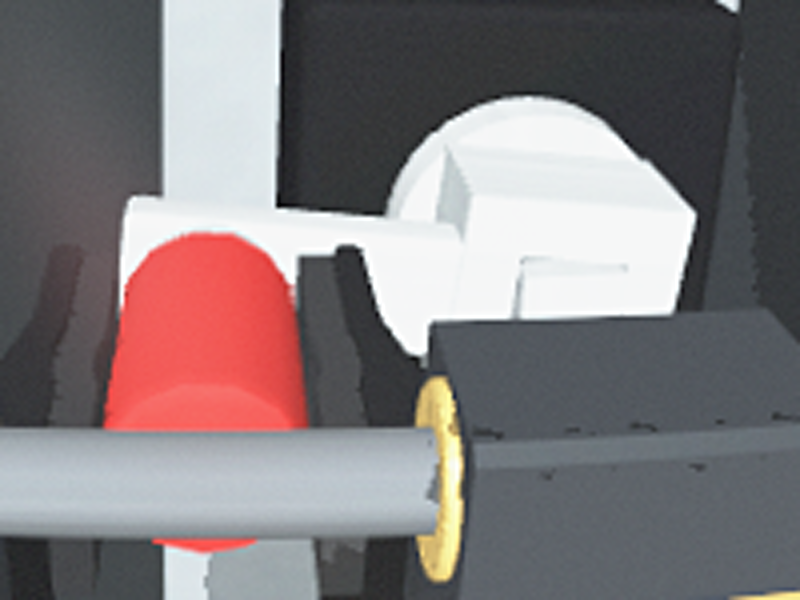

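Crank is at about 1084°, the socket is flush, and the shaft top is visible in it. Now I release.

>>> apply_moves:
  targets:
    - {"gripper": 3,"translation": [0,0,0],"rotation": [0,0,0]}
    - {"gripper": 5,"translation": [0,0,0],"rotation": [0,0,0]}
    - {"gripper": 6,"translation": [0,0,0],"rotation": [0,0,0]}
    - {"gripper": 6,"translation": [0,0,0],"rotation": [0,0,0]}
    - {"gripper": 6,"translation": [0,0,0],"rotation": [0,0,0]}
    - {"gripper": 6,"translation": [0,0,0],"rotation": [0,0,0]}
    - {"gripper": 6,"translation": [0,0,0],"rotation": [0,0,0]}
    - {"gripper": 6,"translation": [0,0,0],"rotation": [0,0,0]}

```text
time_s: 15.95
position: [0.5017, 0.14, 0.1263]
ee_rot: [[-0.172, 0.985, 0.0], [0.985, 0.172, -0.0], [-0.0, 0.0, -1.0]]
contact_force: [-0.1, 0.1, 0.3]
width: 0.0588
```

```bash
python3 - <<'E'
from h import *
s=robot.read_state();print(s['position'],s['contact_force'],s['width'])
c=save('wrist','w8')
E
```

```text
[0.502 0.14  0.126] [-0.074  0.066  0.32 ] 0.0588472145654102
```

View pics/w8.png

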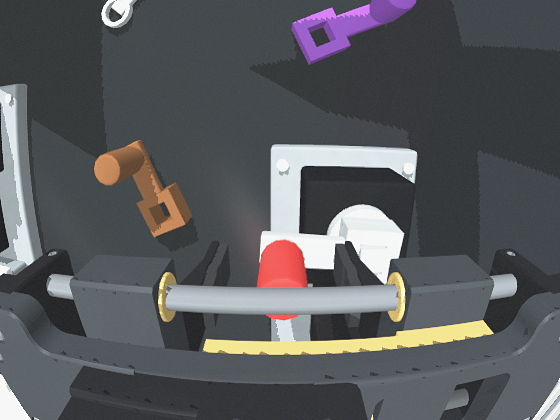

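The knob (285,280) is clear of both fingers. I lift straight up.

>>> apply_moves:
  targets:
    - {"gripper": 6,"translation": [0,0,-1],"rotation": [0,0,0]}
    - {"gripper": 6,"translation": [0,0,-2.5],"rotation": [0,0,0]}
    - {"gripper": 6,"translation": [0,0,-4.5],"rotation": [0,0,0]}
    - {"gripper": 6,"translation": [0,0,-6.5],"rotation": [0,0,0]}
    - {"gripper": 6,"translation": [0,0,-8.5],"rotation": [0,0,0]}
    - {"gripper": 6,"translation": [0,0,-9.5],"rotation": [0,0,0]}
    - {"gripper": 6,"translation": [0,0,-9.6],"rotation": [0,0,0]}
    - {"gripper": 6,"translation": [0,0,-9.6],"rotation": [0,0,0]}

```text
time_s: 16.67
position: [0.5016, 0.1401, 0.2227]
ee_rot: [[-0.172, 0.985, 0.001], [0.985, 0.172, 0.001], [0.001, 0.001, -1.0]]
contact_force: [-0.1, 0.5, -0.1]
width: 0.06
```

```bash
python3 - <<'E'
from h import *
c=save('wrist','w9'); save('side','s9'); save('top','t9')
im=cv2.imread('pics/w9.png')
cv2.imwrite('pics/crop9.png',cv2.resize(im[120:260,240:400],None,fx=5,fy=4.2857,interpolation=cv2.INTER_CUBIC) if 0 else cv2.resize(im[125:255,240:410],None,fx=4.5,fy=4.5,interpolation=cv2.INTER_CUBIC))
E
```

```text
(no output)
```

View pics/crop9.png

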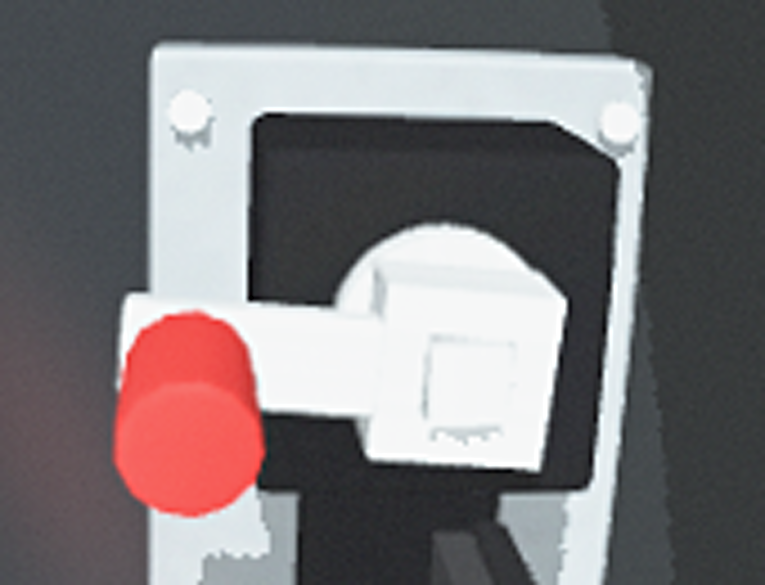

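View pics/s9.png

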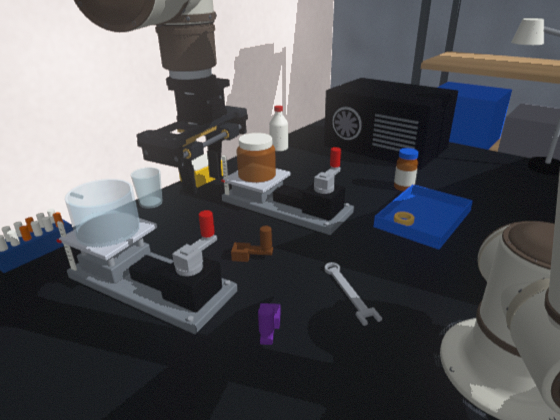

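```bash
python3 - <<'E'
from h import *
for n in('s0','s9'):
    c=dict(np.load('pics/'+{'s0':'side0','s9':'s9'}[n]+'.npz'))
    P=np.array([pt(c,u,v) for v in range(170,280) for u in range(55,165) if c['range_z'][v,u]>0])
    m=(abs(P[:,0]-.69)<.06)&(abs(P[:,1]-.228)<.06); print(n,np.percentile(P[m][:,2],[50,90,99,99.8]))
    # platform corner region outside vessel
    d=(P[:,:2]-[.691,.228]); a=d@SX[:2]; b=d@SY[:2]
    m=(abs(a)<.06)&(abs(b)<.06)&(np.hypot(a,b)>.065); print(np.median(P[m][:,2]),m.sum())
    k=np.array([pt(c,u,v) for v in range(200,250) for u in range(190,225) if c['range_z'][v,u]>0]); q=k[(k[:,2]>.155)&(k[:,2]<.2)];print('knob top',q.mean(0),np.percentile(q[:,2],98))
s=dict(np.load('pics/t9.npz'))
for f in('top0','t9'):
    c=dict(np.load(f'pics/{f}.npz')); im=c['color'].astype(int)[150:230,380:450]
    m=(im[...,0]>110)&(im[...,1]<60)&(im[...,2]<60); print(f,'jar knob px',np.argwhere(m).mean(0)+[150,380])
E
```

```text
s0 [0.109 0.149 0.155 0.156]
0.06789237255311872 388
knob top [0.503 0.146 0.162] 0.1660366628324532
s9 [0.127 0.178 0.185 0.186]
0.09629067769303645 422
knob top [0.5   0.145 0.162] 0.1660461530743319
top0 jar knob px [189.212 414.625]
t9 jar knob px [188.574 416.125]
```

View pics/t9.png

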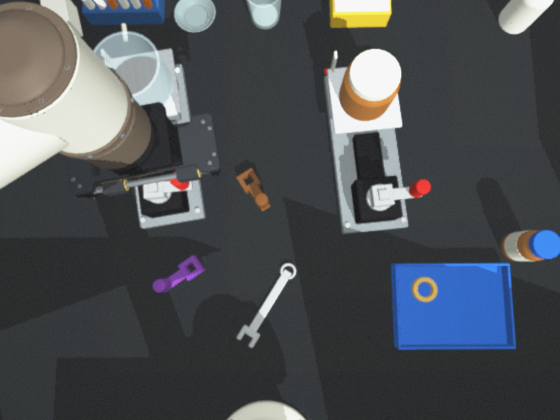

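The rim rose from 155 to 185 mm, the knob top is unchanged at 166 mm (crank seated), and the jar stage is unmoved. Handing in.

```bash
python3 -c "
from bench import robot
print(robot.job_done())"
```

```text
the job is handed in; nothing more can be done
None
```

I wound the crank on the clear-vessel stage three turns clockwise by its red knob, let go and lifted clear. I then handed the job in, about 17 s into the 61 s allowed.

- **Turn:** the knob ended at about 1084°. I went roughly 4° past three turns on purpose, to take up the play in the crank.
- **Vessel height:** the rim went from 155 to 185 mm in the depth images, the 30 mm expected. I could not read the shaft angle itself to the degree. The square's edges in the last close-up suggest it is within a few degrees of three turns.
- **Crank seating:** the knob top is at the same height as before (166 mm), and the shaft end shows in the socket in the last wrist picture.
- **Forces:** at the end of each move call the wrist force read at most about 15 N, mostly downward on the crank. During the first 60° I was pulling up with about 5.6 N, so I lowered the grip slightly for the rest; the socket stayed on.
- **Jar stage:** it looks unturned. Its knob's red-pixel centre shifted by about 1.5 pixels between pictures, which I put down to changed shading.

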